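Ready the beard-trimming set

ROBOT

A 6-joint arm with a two-finger parallel gripper is mounted at the origin on the work surface. World frame = base frame: x ahead of the robot, y to its left, z up, the work surface at z = 0. Lengths are in m, angles in rad, forces in N, time in s.
With the tool pointing down it reaches from about 0.375 to 0.9 m from the base axis. Payload 3.1 kg.
Tool frame: the origin (TCP) lies midway between the tips of the shut fingers; the grasp point (between the pads) lies 19 mm behind it; z points along the fingers, y is the line along which they close (so a half turn about z gives the same grasp; the last joint's range is limited). The gripper opens to 87 mm and grips with 3 to 60 N. Pads are 19 mm wide; open, the fingers measure 117 mm over their backs; the gripper's body (75 mm by 190 mm) begins 51 mm behind the grasp point.
Start: joints at [-1.3, 0.527, 1.433, -0, 1.181, -0.178], TCP at [0.271, -0.563, 0.223] pointing down, gripper open.
Joint ranges: [-3.08, 3.08], [-0.75, 2.2], [0.22, 2.44], [-1.43, 4.57], [0, 2.65], [-2.85, 2.85]. Speed limits (rad/s): [2.79, 2.79, 3.14, 3.14, 3.14, 3.14].

INTERFACE

Orientations are given as a unit quaternion [x, y, z, w].
In Python, from rig import robot gives the robot as it stands. The module is installed in compiled form; this text tells all that it offers.
- The arm moves only by the tool play_rows, never from a script. Its arguments are lists of equal length, an entry for each row: "gripper": the closure, from -1 (fully open) to 1 (shut); "delta_pos": the shift along the tool's x, y, z in cm, a list of three; "turn": the turn, a rotation vector about the tool's x, y, z in rad, a list of three. A call has 1 to 12 rows; each row is the pose to reach, as a shift and turn from the pose commanded when the call began, along the tool's axes at that moment; what a row does not reach only later rows make up. A row lasts 1/8 s, in which the tool goes at most 62.5 mm and 10.7 degrees, less where a joint would pass 70% of its speed; a pose out of reach is approached as far as the arm can. A call with a gripper value outside its range is refused whole. The fingers move at their own pace and stop on an object; "squeeze" is the grip in N (left out, the last holds). Time passes only in rows, so rows that repeat a pose let the fingers close. It gives the time, the measured TCP pose, the force, the opening and the grip force at its end, in the units of the state.
- robot.get_obs(): the state, without advancing time (a new reading comes with each control period).
- robot.camera(name): name is "scene" or "top" or "wrist"; returns a dict with "color" (384x512x3 uint8, red, green, blue), "vfov" (degrees; the focal length in pixels is half the picture's height over the tangent of half this angle, whatever the lens; pixels are square), "cx", "cy" (the principal point, pixels), "R" (3x3) and "t" (3): a world point X has camera coordinates R X + t. Camera axes: x right, y down, z forward; pixel columns grow to the right and rows downward; lengths in m; the calibration is good to about 2 mm. The wrist camera is an equidistant fisheye: a pixel r from the principal point sees the ray r / f radians off the axis. A picture is of the moment at which its call begins. There is no depth.
- robot.hand_in(): hands the job in; it is judged then, once.
The state is a dict: "time": time; "q": joint angles; "joint_velocities": joint speeds; "joint_torque": joint torques, N m; "position": TCP position; "tool_rot": TCP orientation; "ft_force": force on the tool from outside, world axes, zero at the start; "moment": the same for the moment, N m; "grip_width": finger opening in m; "grip_force": force on a finger pad.
Only numpy, scipy, OpenCV 4.12 (cv2) and the standard library are available. Lean on these libraries where they do the work, as an engineer would, in place of code of your own. Each camera call takes 0.05 s, during which the arm holds its last target. There are 200 camera calls.

TASK

Get the beard-trimming set ready: turn the ribbed ring on the trimmer that leans in the grey stand until its white pointer is at mark 5 (the marks run from 1, the shortest, to 7, the longest; the ring clicks at each), and slide the wooden comb, teeth end first and lying flat, into the slot in the side of the stand as far as it will go. Do these in either order, and leave the other things on the top where they are.

Things in the scene. Friction and masses are not known exactly. Their poses are not given: they have to be found in the camera images.
- stand: Grey trimmer stand, fixed: base 110 x 110 x 30 mm high, origin under its centre, z up. A steel trimmer is clipped in it for good, leaning 30 degrees from vertical towards the stand's -x. The comb slot opens in the base's +y side: a tunnel along y, middle at x = 0, 38 mm wide, 16 mm high above the table top (its floor), 85 mm deep (closed end at y = -30 mm).
- slot_mouth (a point): Middle of the comb slot's mouth, 55 mm from the stand's origin along its +y and 8 mm above the table; axes as the stand's. The comb goes in along -y.
- ring_center (a point): Centre of the trimmer's round black ribbed ring, 44 mm across, 24 mm high, 130 mm above the table; grip it across any diameter, along its axis. z = the axis, up out of the cutter head; the frame turns with the ring. Below it the trimmer is at most 36 mm across; above it cone and head reach 48 mm from the ring's centre, within 17 mm of the axis.
- pointer (a point): White pointer on the ring's upper rim, 22 mm from the axis, 12 mm above the ring's centre along it. The seven white marks stand on the fixed cone just above, on the side away from the robot, 20 degrees apart, getting longer clockwise as seen looking down on the cutter head.
- ring (a joint): Angle of the ring: mark n is at 0.35 x (n-1) rad (mark 1 at 0, mark 5 at 1.40, mark 7 at 2.10), growing as the ring is turned clockwise as seen looking down on the cutter head. It clicks into place at every mark; turning takes about 0.08 N m. It starts at mark 1, 2 or 3.
- comb: Wooden comb lying flat, 180 mm long (x), 28 mm wide (y), 8 mm thick, 25 to 50 g; origin under its centre. The solid handle is the part from x = -90 to -15 mm; the teeth are on the half towards +x.
- comb_tip (a point): Middle of the comb's teeth end, 90 mm from its centre along +x, 4 mm above its underside.
- comb_grip (a point): Middle of the comb's handle, 50 mm from its centre along -x, 4 mm above its underside; axes as the comb's. Pinched across y (28 mm).
- bowl: white ceramic bowl, 120 mm across, 50 mm high; origin under its centre. To be left where it is.
- nail_clipper: small steel nail clipper, 56 x 12 x 17 mm, lying flat; origin under its centre. To be left where it is.
- bottle: clear glass bottle with a black cap, 52 mm across, 130 mm high; origin under its centre. To be left where it is.
- mug: white mug, 76 mm across, 85 mm high; origin under its centre. To be left where it is.
- jar: low white jar with a metal lid, 60 mm across, 50 mm high; origin under its centre. To be left where it is.
- shoe_brush: wooden shoe brush with black bristles, 160 x 45 x 40 mm, lying bristles down; origin under its centre. To be left where it is.
There are look-alikes about, which are no part of the job. Of the things shaped like the comb, the wooden one is meant. Several things have the shape of the stand; the one meant has the colours described above.

How it is judged:
At the end, for the whole second after the job is handed in: The ring rests at mark 5 (within 0.10 rad of 1.40), and the comb rests flat in the stand's slot, teeth end first, with that end at least 65 mm past the mouth (the slot is 85 mm deep) (value of joint ring between 1.3 and 1.5 rad and y of comb_tip in the frame of stand between -0.04 and -0.01 m and x of comb_tip in the frame of stand between -0.022 and 0.022 m and z of comb_tip in the frame of stand below 0.02 m and angle between comb's own z axis and vertical below 0.15 rad and linear speed of comb below 0.02 m/s); the robot touches nothing.
It fails at once if the bowl, nail clipper, bottle, mug, jar or shoe brush is moved more than 30 mm (distance of any of bowl, nail_clipper, bottle, mug, jar, shoe_brush from where it was at the start of the episode above 0.03 m).
It also fails if it takes over 58 s, if anything falls off the work surface, if the arm or the gripper's body presses on something with over 40 N, if the wrist force passes 120 N, or if a joint passes its speed limit or range.

## Working session

There is one attempt and no reset: what is moved stays moved. The work goes in short steps, Python scripts to look and compute and a tool call to move; the robot and the scene stay as the last step left them, time stands still between calls to the robot, and variables do not carry over. Pictures are saved under pics/ and viewed, at most 10 in all, crops included, and the job is handed in when it is done.

Besides the shell and the picture viewer there is one more tool, called after "Request:" by a JSON object that holds its "method" and its "body", one argument or row to a line. play_rows: Moves the arm, as the interface text tells. Its arguments: {"type":"object","properties":{"gripper":{"type":"array","items":{"type":"number"}},"delta_pos":{"type":"array","items":{"type":"array","items":{"type":"number"}}},"turn":{"type":"array","items":{"type":"array","items":{"type":"number"}}},"squeeze":{"type":"number"}},"required":["gripper","delta_pos","turn"]}

```bash
mkdir -p pics; cat > h.py <<'E'
import numpy as np, cv2, pickle
from rig import robot
def snap(n,fn):
    c=robot.camera(n); pickle.dump(c,open(f'pics/{fn}.pkl','wb')); cv2.imwrite(f'pics/{fn}.png',c['color'][:,:,::-1]); return c
def load(fn): return pickle.load(open(f'pics/{fn}.pkl','rb'))
def foc(c): return c['color'].shape[0]/2/np.tan(np.radians(c['vfov'])/2)
def ray(c,u,v,fish=False):
    f=foc(c); d=np.array([u-c['cx'],v-c['cy']],float)
    if fish:
        r=np.hypot(*d); th=r/f; k=np.array([*(d/max(r,1e-9)*np.sin(th)),np.cos(th)])
    else: k=np.array([*(d/f),1.])
    R=np.array(c['R']);t=np.array(c['t']); k=R.T@k
    return -R.T@t,k/np.linalg.norm(k)
def plane(c,u,v,z,fish=False):
    o,d=ray(c,u,v,fish); return o+d*(z-o[2])/d[2]
def tri(*rs):
    A=sum(np.eye(3)-np.outer(d,d) for o,d in rs); b=sum((np.eye(3)-np.outer(d,d))@o for o,d in rs)
    p=np.linalg.solve(A,b); return p,[np.linalg.norm(np.cross(p-o,d)) for o,d in rs]
def proj(c,X,fish=False):
    k=np.array(c['R'])@X+np.array(c['t']); f=foc(c)
    if fish:
        r=np.hypot(k[0],k[1]); return np.array([c['cx'],c['cy']])+k[:2]/r*f*np.arctan2(r,k[2])
    return np.array([c['cx'],c['cy']])+f*k[:2]/k[2]
E
python3 - <<'E'
from h import *
a=snap('scene','s0');b=snap('top','t0');
for c in(a,b): print(c['vfov'],c['cx'],c['cy'],-np.array(c['R']).T@c['t'])
for n in('s0','t0'):
    im=cv2.imread(f'pics/{n}.png'); cv2.imwrite(f'pics/{n}b.png',cv2.resize(im,(800,600),interpolation=cv2.INTER_CUBIC))
print(robot.get_obs())
E
```

```text
49.22789248607402 250.74525885946 189.0541969732417 [ 1.51759509 -0.02000841  0.95694658]
57.57053240221453 258.26152482614526 186.62206166864752 [0.42731319 0.06871706 1.02956918]
{'time': 0.1, 'q': array([-1.30051062e+00,  5.28345235e-01,  1.43373022e+00, -1.88821498e-05,
        1.18143774e+00, -1.78500136e-01]), 'joint_velocities': array([ 0.00057956, -0.00304117, -0.00367325, -0.00044366,  0.00179604,
        0.00161839]), 'joint_torque': array([ 8.40072084e-05, -4.40984666e+01, -1.77149999e+01,  6.34676311e-02,
        5.33199264e-02, -3.70152702e-05]), 'position': array([ 0.27101625, -0.56246602,  0.22170067]), 'tool_rot': array([ 9.74928122e-01,  2.22517943e-01, -5.27759435e-05, -9.58861648e-04]), 'ft_force': array([-0.46023197,  0.00534526,  0.5214663 ]), 'moment': array([ 0.06295908, -0.00675472, -0.03376738]), 'grip_force': 0.0, 'grip_width': 0.08686684330378158}
```

View pics/s0b.png

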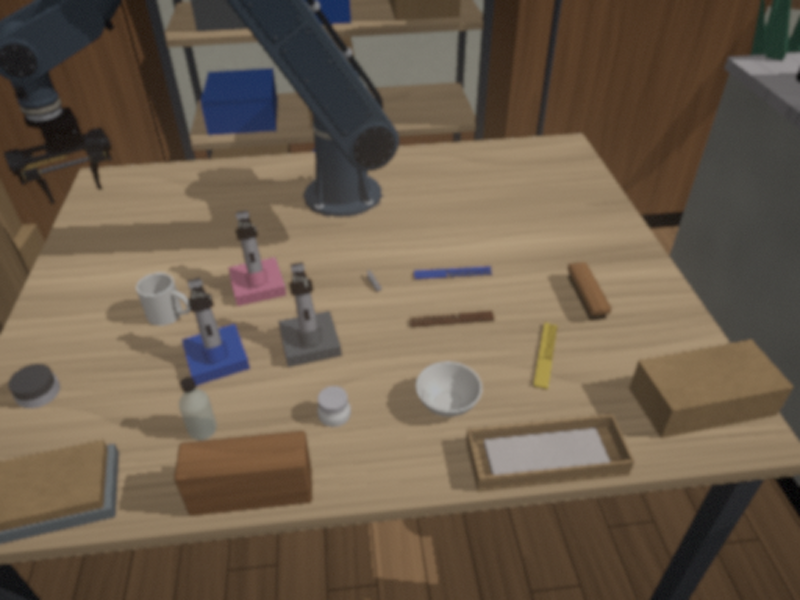

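View pics/t0b.png

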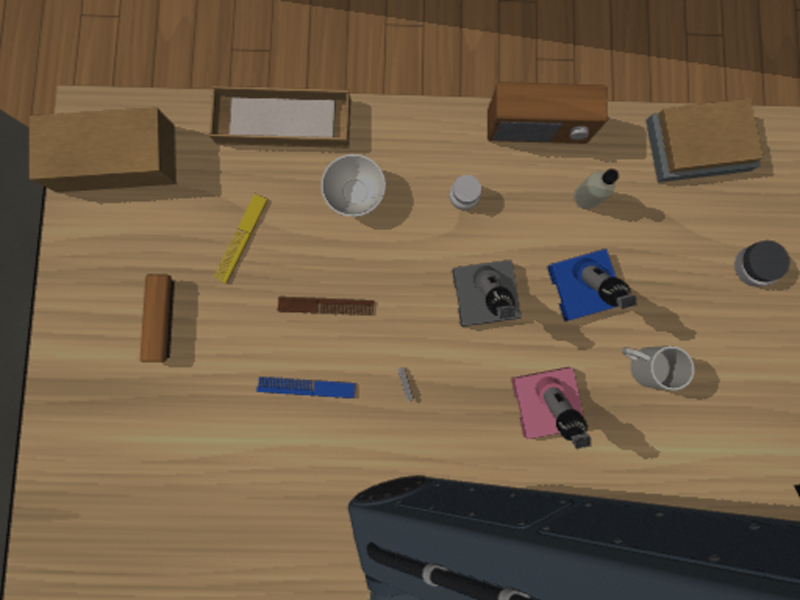

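The scene and top views show the grey stand at scene(308,335)/top(488,292), with the blue stand right beside it and the pink one nearer the robot. The wooden comb is at scene(450,319)/top(327,306), with its teeth already pointing at the stand.

```bash
python3 - <<'E'
from h import *
S,T=load('s0'),load('t0'); k=512/800
print('S rgb', S['color'][int(350*k),int(310*k)],S['color'][int(319*k),int(430*k)],S['color'][int(300*k),int(420*k)]); print('T', T['color'][int(310*k),int(475*k)],T['color'][int(305*k),int(300*k)],T['color'][int(330*k),int(300*k)])
# comb masks: dark & brownish ; base mask: low saturation
for n,c,rc,rb in(('S',S,(400,300,505,340),(270,305,350,370)),('T',T,(265,285,390,330),(445,250,530,335))):
    hsv=cv2.cvtColor(c['color'],cv2.COLOR_RGB2HSV)
    for nm,r in(('comb',rc),('base',rb)):
        x0,y0,x1,y1=[int(q*k) for q in r]; sub=hsv[y0:y1,x0:x1]
        m=((sub[...,2]<110)if nm=='comb' else((sub[...,1]<45)&(sub[...,2]>40)&(sub[...,2]<130))).astype(np.uint8)
        if nm=='base': m=cv2.morphologyEx(m,cv2.MORPH_OPEN,np.ones((3,3)))
        cs,_=cv2.findContours(m,0,2); q=max(cs,key=cv2.contourArea)+np.array([x0,y0])
        h=cv2.convexHull(q); ap=cv2.approxPolyDP(h,2.5,True)[:,0]; rect=cv2.minAreaRect(q)
        z=.008 if nm=='comb' else .03
        print(n,nm,cv2.contourArea(q),ap.tolist(),rect)
        if n=='T' or nm=='base': print(np.round([plane(c,u,v,z) for u,v in ap],4).tolist())
        print('rect',np.round([plane(c,u,v,z) for u,v in cv2.boxPoints(rect)],4).tolist())
# crops
a=cv2.resize(cv2.imread('pics/s0.png')[160:240,110:230],None,fx=5,fy=5,interpolation=2); b=cv2.resize(cv2.imread('pics/t0.png')[150:220,270:390],None,fx=5,fy=5,interpolation=2)
cv2.imwrite('pics/c0.png',np.vstack([a[:300],b[:300]]))
E
```

```text
S rgb [95 93 91] [92 72 56] [165 145 116]
T [77 76 76] [68 43 27] [154 128  92]
S comb 232.5 [[315, 203], [262, 207], [263, 204], [314, 200]] ((288.4276123046875, 204.1310577392578), (5.647092819213867, 53.14910888671875), 85.2363510131836)
rect [[0.5159, 0.1126, 0.008], [0.5174, 0.2903, 0.008], [0.5443, 0.2857, 0.008], [0.5426, 0.1106, 0.008]]
S base 981.0 [[210, 200], [217, 226], [185, 233], [180, 206], [190, 195]] ((197.00973510742188, 212.2122039794922), (36.59775161743164, 34.71199417114258), 77.90524291992188)
[[0.5006, -0.0558, 0.03], [0.6209, -0.0391, 0.03], [0.6377, -0.1363, 0.03], [0.5166, -0.153, 0.03], [0.4675, -0.1208, 0.03]]
rect [[0.4762, -0.1661, 0.03], [0.4545, -0.0536, 0.03], [0.6232, -0.0367, 0.03], [0.6403, -0.1396, 0.03]]
T comb 559.5 [[177, 197], [178, 190], [239, 193], [239, 201]] ((208.1389923095703, 195.52557373046875), (62.1103401184082, 10.471627235412598), 2.2906100749969482)
[[0.5153, 0.2916, 0.008], [0.536, 0.2898, 0.008], [0.5316, 0.1109, 0.008], [0.5081, 0.1102, 0.008]]
rect [[0.508, 0.2916, 0.008], [0.5387, 0.2919, 0.008], [0.536, 0.11, 0.008], [0.5052, 0.1103, 0.008]]
T base 1099.5 [[326, 167], [332, 202], [295, 207], [290, 172]] ((310.8642883300781, 187.09536743164062), (37.72792434692383, 38.27184295654297), 81.46923065185547)
[[0.6118, -0.1407, 0.03], [0.5101, -0.158, 0.03], [0.4931, -0.0515, 0.03], [0.5943, -0.0359, 0.03]]
rect [[0.5964, -0.0334, 0.03], [0.616, -0.1435, 0.03], [0.5075, -0.1596, 0.03], [0.4885, -0.0508, 0.03]]
```

View pics/c0.png

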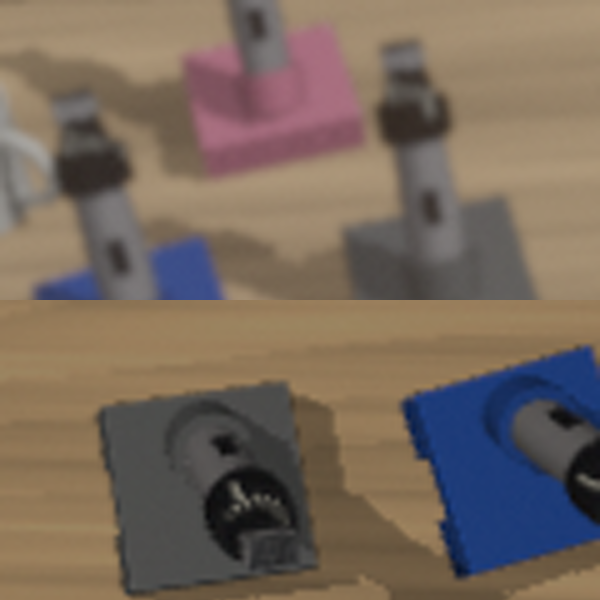

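The crop shows the grey trimmer's black ring at scene (192,183) and top (320,193). The white marks are on the +x side, and the pointer is near the 2nd or 3rd mark. I'll compute poses and a pre-grasp from which the wrist camera can look down the axis.

```bash
cat >> h.py <<'E'
from scipy.spatial.transform import Rotation as Ro
YAW=np.radians(9.0)
def ringR(phi):
    """tool R: z down the trimmer axis; tool y at angle phi from stand x towards stand y (in the ring plane)"""
    xs=np.array([np.cos(YAW),np.sin(YAW),0]); ys=np.array([-np.sin(YAW),np.cos(YAW),0]); ez=np.array([0,0,1.])
    ax=-.5*xs+.75**.5*ez; u=.75**.5*xs+.5*ez
    z=-ax; y=np.cos(phi)*u+np.sin(phi)*ys; return np.c_[np.cross(y,z),y,z]
def downR(psi): # tool y horizontal at azimuth psi
    y=np.array([np.cos(psi),np.sin(psi),0]); z=np.array([0,0,-1.]); return np.c_[np.cross(y,z),y,z]
def delta(p,R):
    o=robot.get_obs(); Rc=Ro.from_quat(o['tool_rot'])
    print('d cm',np.round(Rc.inv().apply(np.array(p)-o['position'])*100,2),'turn',np.round((Rc.inv()*Ro.from_matrix(R)).as_rotvec(),3))
E
python3 - <<'E'
from h import *
S,T=load('s0'),load('t0')
r,e=tri(ray(S,192.6,183.4),ray(T,320.4,193)); print('ring',r,e)
k=.64
for nm,(a,b),(c,d) in(('pinkhead',(243,217),(583,440)),('bluehead',(195,287),(624,298)),('greyhead',(298,270),(505,312)),):
    print(nm,tri(ray(S,a*k,b*k),ray(T,c*k,d*k)))
# base corner heights check (right/top corners both views)
for nm,s,t in(('+x+y',(217,226),(290,172)),('+x-y',(185,233),(326,167)),('-x+y',(210,200),(295,207))): print(nm,tri(ray(S,*s),ray(T,*t)))
R=ringR(0); ax=-R[:,2]
p=r+.13*ax; print(p)
o=robot.get_obs(); print(o['position']); 
for ph in(-.8,0,.8): print(ph); delta(p,ringR(ph)); delta(p,ringR(ph+np.pi))
E
```

```text
ring [ 0.52484488 -0.10387935  0.12736485] [np.float64(0.0017306793768763248), np.float64(0.0017306793768762697)]
pinkhead (array([ 0.30698002, -0.22623089,  0.15590198]), [np.float64(0.0036842035718167515), np.float64(0.0036842035718168873)])
bluehead (array([ 0.53265217, -0.30052195,  0.15478193]), [np.float64(0.0005094533069131447), np.float64(0.0005094533069131513)])
greyhead (array([ 0.50523631, -0.10627544,  0.15360435]), [np.float64(0.0013794370378869135), np.float64(0.0013794370378869187)])
+x+y (array([ 0.59819711, -0.03896907,  0.0064577 ]), [np.float64(0.0005972926647394462), np.float64(0.0005972926647394372)])
+x-y (array([ 0.61595992, -0.14213281,  0.0079604 ]), [np.float64(0.0030816661561170106), np.float64(0.003081666156117)])
-x+y (array([ 0.49342789, -0.05422755,  0.02311558]), [np.float64(0.0018695854549063676), np.float64(0.0018695854549063272)])
[ 0.46064514 -0.11404759  0.23994815]
[ 0.27101625 -0.56246602  0.22170067]
-0.8
d cm [ 36.54 -32.18  -1.75] turn [-0.27   0.455 -0.468]
d cm [ 36.54 -32.18  -1.75] turn [0.613 0.363 2.582]
0
d cm [ 36.54 -32.18  -1.75] turn [-0.451  0.333 -1.249]
d cm [ 36.54 -32.18  -1.75] turn [0.36  0.488 1.814]
0.8
d cm [ 36.54 -32.18  -1.75] turn [-0.612  0.147 -2.024]
d cm [ 36.54 -32.18  -1.75] turn [0.128 0.534 1.037]
```

```bash
python3 - <<'E'
from h import *
r=np.array([.525,-.104,.1275]); R=ringR(.7); p=r-.13*R[:,2]; print(p); delta(p,R)
E
```

```text
[ 0.46080026 -0.11416824  0.2400833 ]
d cm [ 36.55 -32.16  -1.77] turn [-0.593  0.174 -1.927]
```

Request:
{"method": "play_rows", "body": {
  "gripper": [-1, -1, -1],
  "delta_pos": [
    [0, 0, -6],
    [0, 0, -12],
    [0, 0, -14]
  ],
  "turn": [
    [0, 0, 0],
    [0, 0, 0],
    [0, 0, 0]
  ]
}}

```text
time: 0.48
position: [0.2717, -0.5646, 0.3671]
tool_rot: [0.975, 0.223, 0.0, 0.004]
ft_force: [-0.3, -0.2, 0.5]
grip_width: 0.0868
grip_force: 0.0
```

Request:
{"method": "play_rows", "body": {
  "gripper": [-1, -1, -1, -1, -1, -1, -1, -1, -1, -1, -1, -1],
  "delta_pos": [
    [3.6, -3.2, 0],
    [7.2, -6.4, 0],
    [10.8, -9.6, 0],
    [14.5, -12.8, 0],
    [18, -16, 0],
    [21.7, -19, 0],
    [25.3, -22.3, 0],
    [29, -25.5, 0],
    [32.7, -29, 0],
    [36.5, -32.2, 3],
    [36.5, -32.2, 7],
    [36.5, -32.2, 12.2]
  ],
  "turn": [
    [-0.05, 0.01, -0.16],
    [-0.1, 0.03, -0.32],
    [-0.15, 0.04, -0.48],
    [-0.2, 0.06, -0.64],
    [-0.25, 0.07, -0.8],
    [-0.3, 0.09, -0.96],
    [-0.34, 0.1, -1.12],
    [-0.39, 0.12, -1.28],
    [-0.44, 0.13, -1.44],
    [-0.49, 0.15, -1.6],
    [-0.54, 0.16, -1.76],
    [-0.593, 0.174, -1.927]
  ]
}}

```text
time: 1.98
position: [0.4629, -0.1118, 0.2658]
tool_rot: [0.379, 0.89, 0.127, 0.218]
ft_force: [0.5, 0.6, -0.9]
grip_width: 0.0872
grip_force: 0.0
```

Request:
{"method": "play_rows", "body": {
  "gripper": [-1, -1],
  "delta_pos": [
    [0, 0, 0],
    [0, 0, 0]
  ],
  "turn": [
    [0, 0, 0],
    [0, 0, 0]
  ]
}}

```text
time: 2.22
position: [0.4634, -0.1137, 0.2673]
tool_rot: [0.383, 0.889, 0.127, 0.218]
ft_force: [0.3, 0.0, 0.5]
grip_width: 0.0874
grip_force: 0.0
```

```bash
python3 - <<'E'
from h import *
W=snap('wrist','w0'); T=snap('top','t1'); S=snap('scene','s1')
print(W['vfov'],W['cx'],W['cy'],-np.array(W['R']).T@W['t'])
o=robot.get_obs(); print(o['q'],o['position'],o['time'])
r=np.array([.525,-.104,.1275]); R=ringR(.7); delta(r-.13*R[:,2],R)
print('proj ring',proj(W,r,True),proj(W,r-.012*R[:,2],True))
cv2.imwrite('pics/w0b.png',cv2.resize(cv2.imread('pics/w0.png'),(800,600),interpolation=2))
E
```

```text
65.70646984690485 255.20256945459516 192.1748409177676 [ 0.34400878 -0.07315676  0.38880889]
[-0.72575336  0.12617013  2.07534886  0.61939754  0.68123983 -1.92272918] [ 0.4636708  -0.11371722  0.26795593] 2.375
d cm [ 0.96 -1.3   2.29] turn [-0.022  0.007 -0.093]
proj ring [245.69723697 172.63831176] [245.08412803 174.80899418]
```

View pics/w0b.png

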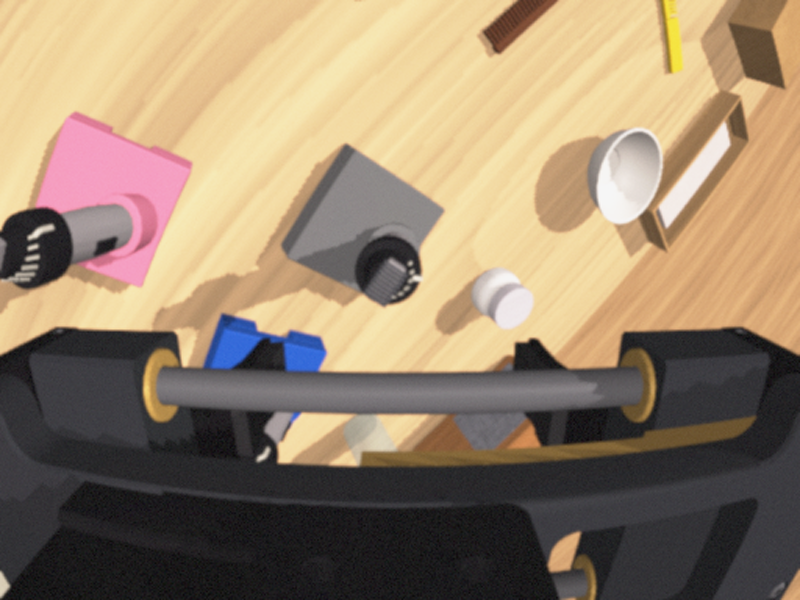

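The wrist view looks almost down the axis. The ring is at (388,270) of 800, with the pointer at about (418,277) on the right, touching the arc of marks. I'll measure the ring outline and the angles of the white pixels.

```bash
python3 - <<'E'
from h import *
W=load('w0'); im=W['color']; g=im.max(2)
x0,y0,x1,y1=222,148,275,200
m=(g[y0:y1,x0:x1]<60).astype(np.uint8)
cs,_=cv2.findContours(m,0,2); q=max(cs,key=cv2.contourArea)+np.array([x0,y0]); h=cv2.convexHull(q)
print('area',cv2.contourArea(h),cv2.fitEllipse(h),cv2.minEnclosingCircle(h))
ax=-ringR(0)[:,2]; u=ringR(0)[:,1]; ys=np.array([-np.sin(YAW),np.cos(YAW),0])
r=np.array([.525,-.104,.1275])
for hh in(-.012,0,.012):
    pts=np.array([proj(W,r+hh*ax+.022*(np.cos(t)*u+np.sin(t)*ys),True) for t in np.linspace(0,6.28,60)]).astype(np.float32); print(hh,cv2.fitEllipse(pts),proj(W,r+hh*ax,True))
c=(np.array(cv2.fitEllipse(h)[0])); 
# white px relative to projected frame
sub=im[y0:y1,x0:x1].astype(int)
big=cv2.resize(im[y0:y1,x0:x1][:,:,::-1],None,fx=11,fy=11,interpolation=cv2.INTER_CUBIC)
off=c-proj(W,r+.009*ax,True); print('off',off)
for n in range(1,8):
    t=np.radians(60-20*(n-1)); p=proj(W,r+.018*ax+.030*(np.cos(t)*u+np.sin(t)*ys),True)+off
    cv2.putText(big,str(n),tuple(((p+.5-[x0,y0])*11).astype(int)),0,.6,(0,0,255),2)
cv2.imwrite('pics/w0c.png',big)
E
```

```text
area 950.0 ((247.4594268798828, 171.6230010986328), (39.16349792480469, 41.598758697509766), 27.755407333374023) ((247.0, 171.0), 20.61562728881836)
-0.012 ((246.33253479003906, 170.39059448242188), (38.771263122558594, 39.477256774902344), 104.15829467773438) [246.26723606 170.62208582]
0 ((245.7698516845703, 172.38063049316406), (40.14325714111328, 40.92357635498047), 104.41752624511719) [245.69723697 172.63831176]
0.012 ((245.1651611328125, 174.52108764648438), (41.611080169677734, 42.47822952270508), 104.66461944580078) [245.08412803 174.80899418]
off [ 2.21771889 -2.62789406]
```

View pics/w0c.png

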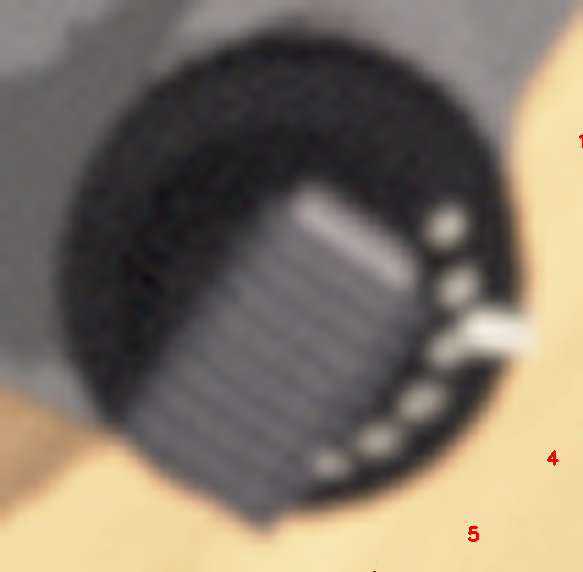

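The crop shows six marks. The first is at (447,228), the seventh is hidden behind the head, and the pointer touches the third at (443,350). So the ring is at mark 3 and needs +0.70 rad. The outline puts the ring about 3 mm further along image x.

```bash
python3 - <<'E'
from h import *
W=load('w0'); Rw=np.array(W['R']); r=np.array([.525,-.104,.1275])+.0029*Rw[0]-.0006*Rw[1]; print(r)
R=ringR(.7); o=robot.get_obs(); print('cam x in tool',Ro.from_quat(o['tool_rot']).inv().apply(Rw[0]))
for a in(.13,.07,-.015): print(a); delta(r-a*R[:,2],R)
E
```

```text
[ 0.52652864 -0.10160725  0.12834143]
cam x in tool [-2.62484176e-03  9.99996500e-01  3.33174144e-04]
0.13
d cm [ 1.02 -1.01  2.3 ] turn [-0.022  0.007 -0.093]
0.07
d cm [ 1.06 -0.88  8.3 ] turn [-0.022  0.007 -0.093]
-0.015
d cm [ 1.13 -0.7  16.8 ] turn [-0.022  0.007 -0.093]
```

Request:
{"method": "play_rows", "body": {
  "gripper": [-1, -1, -1, -1, -1],
  "delta_pos": [
    [1.0, -1.0, 2.3],
    [1.05, -0.9, 5],
    [1.05, -0.9, 8.3],
    [1.05, -0.9, 8.3],
    [1.05, -0.9, 8.3]
  ],
  "turn": [
    [-0.022, 0.007, -0.093],
    [-0.022, 0.007, -0.093],
    [-0.022, 0.007, -0.093],
    [-0.022, 0.007, -0.093],
    [-0.022, 0.007, -0.093]
  ]
}}

```text
time: 3.0
position: [0.4912, -0.1066, 0.1884]
tool_rot: [0.337, 0.905, 0.128, 0.225]
ft_force: [0.2, -0.7, 0.3]
grip_width: 0.0869
grip_force: 0.0
```

```bash
python3 - <<'E'
from h import *
W=snap('wrist','w1'); im=W['color']; g=im.max(2)
r=np.array([.5265,-.1016,.1283]); ax=-ringR(0)[:,2]; u=ringR(0)[:,1]; ys=np.array([-np.sin(YAW),np.cos(YAW),0])
big=cv2.resize(im[:,:,::-1],(800,600),interpolation=2)
for hh,col in((.012,(0,0,255)),(-.012,(0,255,0))):
    for t in np.linspace(0,6.28,40):
        p=(proj(W,r+hh*ax+.022*(np.cos(t)*u+np.sin(t)*ys),True)+.5)*1.5625; cv2.circle(big,tuple(p.astype(int)),1,col,-1)
cv2.imwrite('pics/w1b.png',big)
R=ringR(.7); print(robot.get_obs()['q'])
for a in(.07,-.015): delta(r-a*R[:,2],R)
E
```

```text
[-0.67650076  0.3314802   2.13401573  0.92357805  0.4835142  -2.32698589]
d cm [-0.07  0.02  0.01] turn [ 0.001 -0.001  0.001]
d cm [-0.08  0.02  8.51] turn [ 0.001 -0.001  0.001]
```

View pics/w1b.png

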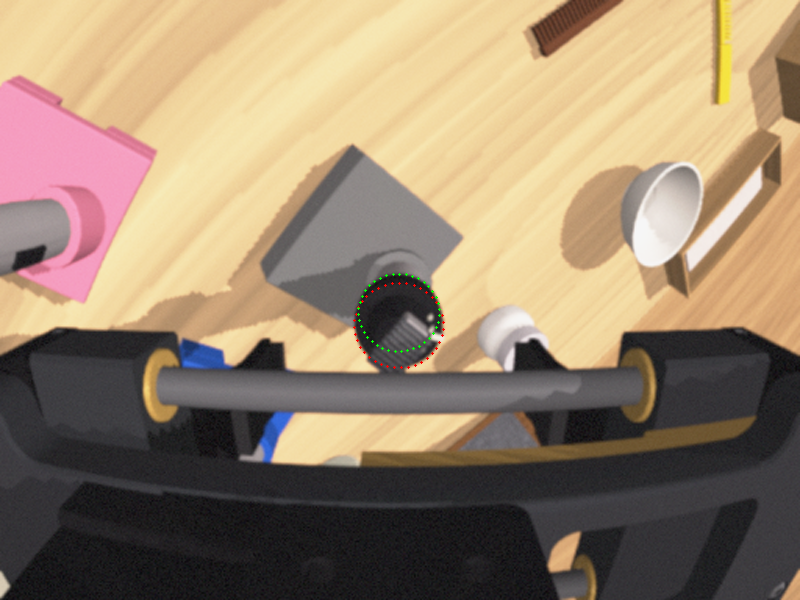

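The predicted ring outline (398,322) overlays the real ring, so the aim is good. I'll rotate 0.4 first to keep joint 6 off its limit, then descend.

Request:
{"method": "play_rows", "body": {
  "gripper": [-1, -1, -1, -1, -1, -1, -1, -1, -1, -1],
  "delta_pos": [
    [0, 0, 0],
    [0, 0, 0],
    [0, 0, 0],
    [0, 0, 1.5],
    [0, 0, 3],
    [0, 0, 4.5],
    [0, 0, 6],
    [0, 0, 7.5],
    [0, 0, 8.5],
    [0, 0, 8.5]
  ],
  "turn": [
    [0, 0, 0.15],
    [0, 0, 0.3],
    [0, 0, 0.4],
    [0, 0, 0.4],
    [0, 0, 0.4],
    [0, 0, 0.4],
    [0, 0, 0.4],
    [0, 0, 0.4],
    [0, 0, 0.4],
    [0, 0, 0.4]
  ]
}}

```text
time: 4.3
position: [0.5333, -0.1001, 0.1147]
tool_rot: [0.51, 0.82, 0.17, 0.195]
ft_force: [-0.1, 1.0, 0.1]
grip_width: 0.0874
grip_force: 0.0
```

```bash
python3 - <<'E'
from h import *
r=np.array([.5265,-.1016,.1283]); R=ringR(.3); o=robot.get_obs(); print(o['q'],o['ft_force'],o['moment'])
delta(r+.015*R[:,2],R)
E
```

```text
[-0.59397391  0.54036238  2.11003208  1.32160042  0.36089836 -2.28560519] [-0.05823463  0.95643427  0.1151341 ] [-0.06160538  0.17156777 -0.0013865 ]
d cm [-0.06  0.06 -0.03] turn [ 0.    -0.001  0.   ]
```

Request:
{"method": "play_rows", "body": {
  "gripper": [1, 1, 1, 1, 1],
  "delta_pos": [
    [0, 0, 0],
    [0, 0, 0],
    [0, 0, 0],
    [0, 0, 0],
    [0, 0, 0]
  ],
  "turn": [
    [0, 0, 0],
    [0, 0, 0],
    [0, 0, 0],
    [0, 0, 0],
    [0, 0, 0]
  ],
  "squeeze": 20
}}

```text
time: 4.92
position: [0.533, -0.0995, 0.1139]
tool_rot: [0.51, 0.82, 0.17, 0.194]
ft_force: [8.4, 4.2, 5.3]
grip_width: 0.045
grip_force: 6.1
```

Request:
{"method": "play_rows", "body": {
  "gripper": [1, 1, 1, 1, 1, 1, 1, 1, 1, 1, 1],
  "delta_pos": [
    [0, 0, 0],
    [0, 0, 0],
    [0, 0, 0],
    [0, 0, 0],
    [0, 0, 0],
    [0, 0, 0],
    [0, 0, 0],
    [0, 0, 0],
    [0, 0, 0],
    [0, 0, 0],
    [0, 0, 0]
  ],
  "turn": [
    [0, 0, 0],
    [0, 0, 0],
    [0, 0, 0.1],
    [0, 0, 0.2],
    [0, 0, 0.3],
    [0, 0, 0.4],
    [0, 0, 0.5],
    [0, 0, 0.6],
    [0, 0, 0.7],
    [0, 0, 0.72],
    [0, 0, 0.72]
  ]
}}

```text
time: 6.3
position: [0.5349, -0.0992, 0.1149]
tool_rot: [0.766, 0.588, 0.23, 0.122]
ft_force: [7.8, 4.1, 5.3]
grip_width: 0.0432
grip_force: 20.0
```

```bash
python3 - <<'E'
from h import *
r=np.array([.5265,-.1016,.1283]); R=ringR(-.4); o=robot.get_obs(); print(o['q'],o['ft_force'],o['moment'],o['grip_width'],o['grip_force'])
delta(r+.015*R[:,2],R)
E
```

```text
[-0.5926255   0.54135054  2.10797708  1.32448638  0.36397221 -1.56665316] [7.77736638 4.11402833 5.29295982] [ 0.61349713 -0.99396445  0.1636977 ] 0.04318934727110244 20.002160319127142
d cm [-0.13 -0.03 -0.09] turn [ 0.001 -0.005 -0.02 ]
```

Now I'll open, back off along the axis, and look.

Request:
{"method": "play_rows", "body": {
  "gripper": [-1, -1, -1, -1, -1, -1, -1, -1, -1, -1, -1],
  "delta_pos": [
    [0, 0, 0],
    [0, 0, 0],
    [0, 0, 0],
    [0, 0, 0],
    [0, 0, -2],
    [0, 0, -4],
    [0, 0, -6.5],
    [0, 0, -9],
    [0, 0, -12],
    [0, 0, -14.5],
    [0, 0, -14.5]
  ],
  "turn": [
    [0, 0, 0],
    [0, 0, 0],
    [0, 0, 0],
    [0, 0, 0],
    [0, 0, 0],
    [0, 0, 0],
    [0, 0, 0],
    [0, 0, 0],
    [0, 0, 0],
    [0, 0, 0],
    [0, 0, 0]
  ]
}}

```text
time: 7.68
position: [0.4614, -0.1119, 0.2406]
tool_rot: [0.767, 0.588, 0.228, 0.124]
ft_force: [0.1, 0.0, 0.1]
grip_width: 0.0873
grip_force: 0.0
```

```bash
python3 - <<'E'
from h import *
W=snap('wrist','w2'); im=W['color']; r=np.array([.5265,-.1016,.1283])
u,v=proj(W,r,True).astype(int); print(u,v,W['color'].shape)
x0,y0=max(u-28,0),max(v-28,0)
a=cv2.resize(im[y0:y0+56,x0:x0+56][:,:,::-1],(448,448),interpolation=cv2.INTER_CUBIC)
b=cv2.resize(im[:,:,::-1],(340,255)); c=np.zeros((448,788,3),np.uint8); c[:,:448]=a; c[:255,448:]=b; cv2.imwrite('pics/w2b.png',c)
print(robot.get_obs()['position'],robot.get_obs()['q'])
E
```

```text
256 185 (384, 512, 3)
[ 0.46147002 -0.11162554  0.23972627] [-0.74512522  0.18376645  2.12494771  0.73608502  0.62419795 -1.04556158]
```

View pics/w2b.png

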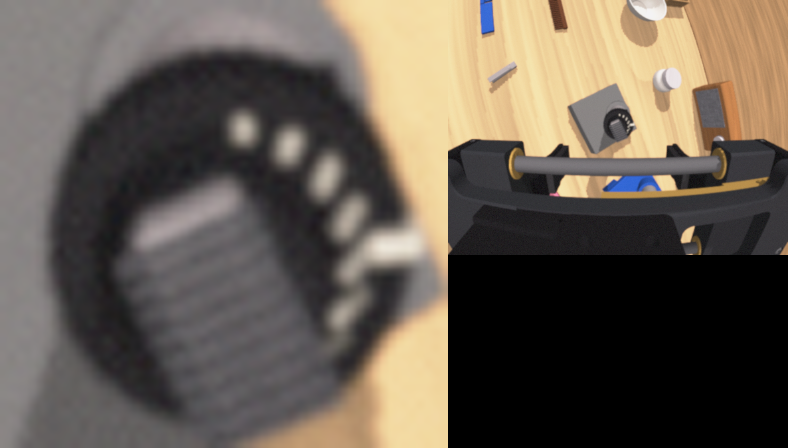

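The pointer at (395,245) now touches the fifth mark, (350,268), with mark 1 at (243,128), so the ring is at mark 5. Next is the comb.

```bash
python3 - <<'E'
from h import *
delta([.523,.25,.17],downR(-.01)); delta([.49,.02,.28],downR(-.01))
E
```

```text
d cm [34.45 -8.07 11.93] turn [ 0.502 -0.152 -0.247]
d cm [14.01  0.57 -1.04] turn [ 0.502 -0.152 -0.247]
```

Request:
{"method": "play_rows", "body": {
  "gripper": [-1, -1, -1, -1, -1, -1, -1, -1, -1, -1, -1],
  "delta_pos": [
    [3, 0.1, -1],
    [7, 0.3, -1],
    [11, 0.5, -1],
    [14.5, 0.5, -1],
    [18.5, -1, 1.5],
    [22.5, -3, 4],
    [26.5, -5, 7],
    [30.5, -6.5, 9.5],
    [34.45, -8.1, 11.9],
    [34.45, -8.1, 11.9],
    [34.45, -8.1, 11.9]
  ],
  "turn": [
    [0.1, -0.03, -0.05],
    [0.2, -0.06, -0.1],
    [0.3, -0.09, -0.15],
    [0.4, -0.12, -0.2],
    [0.502, -0.152, -0.247],
    [0.502, -0.152, -0.247],
    [0.502, -0.152, -0.247],
    [0.502, -0.152, -0.247],
    [0.502, -0.152, -0.247],
    [0.502, -0.152, -0.247],
    [0.502, -0.152, -0.247]
  ]
}}

```text
time: 9.1
position: [0.5214, 0.2506, 0.1686]
tool_rot: [0.71, 0.704, -0.001, -0.002]
ft_force: [-0.2, 0.1, -0.1]
grip_width: 0.087
grip_force: 0.0
```

```bash
python3 - <<'E'
from h import *
W=snap('wrist','w3'); o=robot.get_obs(); print(o['q'],o['position'],o['time'])
S,T=load('s0'),load('t0')
for p in([.5234,.2917,.008],[.5206,.110,.008],[.5434,-.0427,.03]): print(proj(W,np.array(p),True))
cv2.imwrite('pics/w3b.png',cv2.resize(W['color'][:,:,::-1],(800,600),interpolation=2))
delta([.523,.25,.17],downR(-.01))
E
```

```text
[0.25276318 0.53279186 1.60235369 0.00238327 1.00901992 0.26046204] [0.52186157 0.25006933 0.16932399] 9.15
[257.41672705 143.2508676 ]
[256.02440601 289.52061585]
[272.11318079 379.521408  ]
d cm [-0.01  0.11 -0.07] turn [-0.003 -0.001  0.001]
```

View pics/w3b.png

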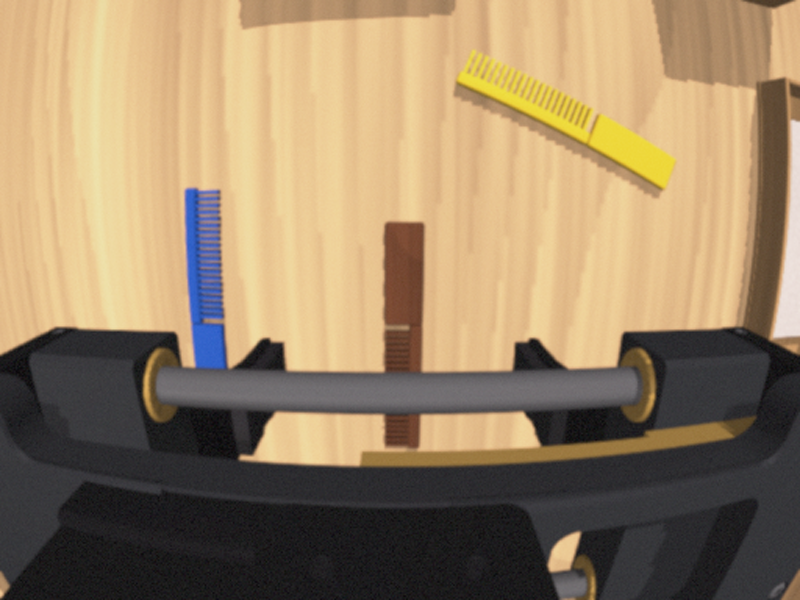

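The wooden comb's handle end is at (404,222) and its teeth tip at (402,446) of 800, running almost straight along the image. A quick two-view check of its ends and height follows.

```bash
python3 - <<'E'
from h import *
W,T=load('w3'),load('t0')
hsv=cv2.cvtColor(W['color'],cv2.COLOR_RGB2HSV); s=hsv[130:230,225:295]
m=((s[...,2]<140)&((s[...,0]<14)|(s[...,0]>170))&(s[...,1]>90)).astype(np.uint8); cs,_=cv2.findContours(m,0,2); q=max(cs,key=cv2.contourArea)[:,0]+[225,130]
print('wrist blob',q.min(0),q.max(0))
rows=[(q[q[:,1]==v][:,0].min(),q[q[:,1]==v][:,0].max()) for v in(150,175,200)]; print(rows)
for v,(a,b) in zip((150,175,200),rows): print(plane(W,a-.5,v,.008,True),plane(W,b+.5,v,.008,True))
# tri handle corners: wrist top edge corners vs top view left edge corners
e=q.min(0)[1]; a,b=q[q[:,1]<=e+2][:,0].min(),q[q[:,1]<=e+2][:,0].max()
print('corners',a,b,e)
print('-x corner',tri(ray(W,a,e,True),ray(T,177,197))); print('+x corner',tri(ray(W,b,e,True),ray(T,178,190.5)))
print('tip mid',tri(ray(W,257.3,285.4,True),ray(T,239,197)), plane(W,257.3,285.4,.008,True))
E
```

```text
wrist blob [246 143] [270 229]Traceback (most recent call last):
  File "<stdin>", line 6, in <module>
    return umr_minimum(a, axis, None, out, keepdims, initial, where)
ValueError: zero-size array to reduction operation minimum which has no identity
```

```bash
python3 - <<'E'
from h import *
W,T=load('w3'),load('t0')
hsv=cv2.cvtColor(W['color'],cv2.COLOR_RGB2HSV); m=((hsv[...,2]<140)&(hsv[...,1]>90))
for v in(150,165,180,195):
    x=np.flatnonzero(m[v,225:295])+225; a,b=x.min(),x.max(); print(v,a,b,plane(W,a-.5,v,.008,True),plane(W,b+.5,v,.008,True))
e=np.flatnonzero(m[130:200,250:265].all(1))[0]+130; print('end row',e)
print('-x corner',tri(ray(W,246.3,e,True),ray(T,177,197))); print('+x corner',tri(ray(W,270.5,e,True),ray(T,178,190.5)))
print('tip mid',tri(ray(W,257.3,285.4,True),ray(T,239,197)), plane(W,257.3,285.4,.008,True))
E
```

```text
150 246 270 [0.51040856 0.28443839 0.008     ] [0.53756253 0.28425793 0.008     ]
165 246 270 [0.5101867  0.26790355 0.008     ] [0.53757345 0.26771851 0.008     ]
180 247 270 [0.51105056 0.25109743 0.008     ] [0.53761328 0.25091623 0.008     ]
195 247 269 [0.51079683 0.23394473 0.008     ] [0.53656112 0.23376485 0.008     ]
end row 143
-x corner (array([0.51326465, 0.29163371, 0.01136047]), [np.float64(0.001916393030891321), np.float64(0.0019163930308913936)])
+x corner (array([ 0.53672121,  0.29143361, -0.001019  ]), [np.float64(0.0012908002784500926), np.float64(0.001290800278450386)])
tip mid (array([ 0.52144714,  0.11085151, -0.0008729 ]), [np.float64(0.0008026730109445494), np.float64(0.000802673010944311)]) [0.52224622 0.11625949 0.008     ]
```

```bash
python3 - <<'E'
from h import *
delta([.524,.252,.004],downR(-.01))
E
```

```text
d cm [ 0.17  0.26 16.53] turn [-0.003 -0.001  0.001]
```

Request:
{"method": "play_rows", "body": {
  "gripper": [-0.3, -0.3, -0.3, -0.3, -0.3, -0.3, 1, 1, 1, 1, 1, 1],
  "delta_pos": [
    [0.2, 0.25, 5],
    [0.2, 0.25, 10],
    [0.2, 0.25, 13],
    [0.2, 0.25, 15],
    [0.2, 0.25, 16.5],
    [0.2, 0.25, 16.5],
    [0.2, 0.25, 16.5],
    [0.2, 0.25, 16.5],
    [0.2, 0.25, 16.5],
    [0.2, 0.25, 16.5],
    [0.2, 0.25, 16.5],
    [0.2, 0.25, 16.5]
  ],
  "turn": [
    [0, 0, 0],
    [0, 0, 0],
    [0, 0, 0],
    [0, 0, 0],
    [0, 0, 0],
    [0, 0, 0],
    [0, 0, 0],
    [0, 0, 0],
    [0, 0, 0],
    [0, 0, 0],
    [0, 0, 0],
    [0, 0, 0]
  ],
  "squeeze": 25
}}

```text
time: 10.65
position: [0.5247, 0.2529, 0.0056]
tool_rot: [0.71, 0.704, 0.0, -0.001]
ft_force: [-1.4, 0.5, 3.9]
grip_width: 0.027
grip_force: 25.0
```

```bash
python3 - <<'E'
from h import *
o=robot.get_obs(); print(o['position'],o['ft_force'],o['grip_width'],o['grip_force'])
for z in(.12,.05,.03,0): pass
c=np.array([.552,-.097]);x=np.array([np.cos(YAW),np.sin(YAW)]);y=np.array([-x[1],x[0]])
for ytip in(.075,-.027):
    p=c+y*(ytip+.14); print(ytip,p); delta([*p,o['position'][2]+.003],downR(YAW))
E
```

```text
[0.52468854 0.2528937  0.00556501] [-1.36839644  0.54140053  3.88360822] 0.026971099908220175 24.99538779258728
0.075 [0.51836659 0.11535299]
d cm [-13.76  -0.51  -0.33] turn [-0.001 -0.002 -0.166]
-0.027 [0.53432291 0.01460878]
d cm [-23.82   1.18  -0.35] turn [-0.001 -0.002 -0.166]
```

Request:
{"method": "play_rows", "body": {
  "gripper": [1, 1, 1, 1, 1, 1, 1],
  "delta_pos": [
    [0, 0, -0.4],
    [-3.5, 0, -0.4],
    [-7, -0.3, -0.4],
    [-10.5, -0.5, -0.4],
    [-13.75, -0.5, -0.35],
    [-13.75, -0.5, -0.35],
    [-13.75, -0.5, -0.35]
  ],
  "turn": [
    [0, 0, 0],
    [0, 0, -0.05],
    [0, 0, -0.1],
    [0, 0, -0.14],
    [0, 0, -0.17],
    [0, 0, -0.17],
    [0, 0, -0.17]
  ]
}}

```text
time: 11.52
position: [0.5183, 0.1155, 0.0083]
tool_rot: [0.648, 0.761, 0.0, -0.001]
ft_force: [0.1, 0.2, -0.5]
grip_width: 0.0274
grip_force: 25.0
```

```bash
python3 - <<'E'
from h import *
S=snap('scene','s2');T=snap('top','t2');o=robot.get_obs(); print(o['position'],o['ft_force'],o['grip_width'])
c=np.array([.5523,-.0965]);x=np.array([np.cos(YAW),np.sin(YAW)]);y=np.array([-x[1],x[0]])
tip=np.array([*(c+y*.075),.007]); mouth=[np.array([*(c+y*.055+x*s),.016]) for s in(-.019,.019)]
st=S['color'][:,:,::-1]; tt=T['color'][:,:,::-1]
ims=[]
for cam,im in((S,st),(T,tt)):
    u,v=proj(cam,tip).astype(int); a=im[v-35:v+35,u-45:u+45]; a=cv2.resize(a,None,fx=4.4,fy=4.4,interpolation=2)
    for p,col in[(tip,(0,255,0))]+[(m,(0,0,255)) for m in mouth]:
        cv2.circle(a,tuple(((proj(cam,p)-[u-45,v-35]+.5)*4.4).astype(int)),2,col,-1)
    ims.append(a)
cv2.imwrite('pics/c2.png',np.hstack(ims))
p=c+y*(-.027+.14); delta([*p,o['position'][2]],downR(YAW))
E
```

```text
[0.51819408 0.11614927 0.00835987] [-0.06375087  0.18072644 -0.57791178] 0.02717288344524276
d cm [-1.024e+01 -1.000e-02 -2.000e-02] turn [-0.001 -0.002  0.005]
```

View pics/c2.png

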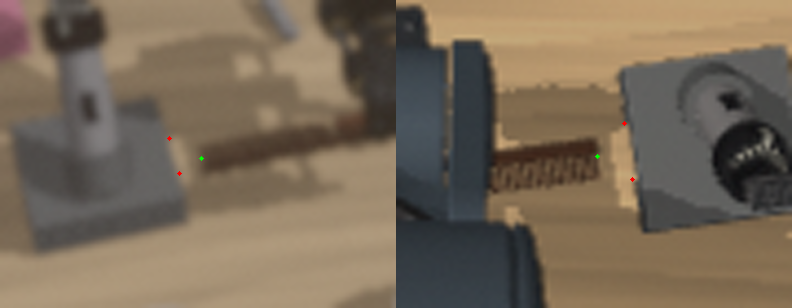

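The tip (scene (202,158), top (598,157)) sits in line with the middle of the slot mouth. I'll insert it now.

Request:
{"method": "play_rows", "body": {
  "gripper": [1, 1, 1, 1, 1, 1, 1],
  "delta_pos": [
    [-1.5, 0, 0],
    [-3, 0, 0],
    [-4.5, 0, 0],
    [-6, 0, 0],
    [-7.5, 0, 0],
    [-7.5, 0, 0],
    [-7.5, 0, 0]
  ],
  "turn": [
    [0, 0, 0],
    [0, 0, 0],
    [0, 0, 0],
    [0, 0, 0],
    [0, 0, 0],
    [0, 0, 0],
    [0, 0, 0]
  ]
}}

```text
time: 12.5
position: [0.53, 0.0412, 0.0082]
tool_rot: [0.648, 0.762, 0.0, -0.001]
ft_force: [-0.4, 0.8, 0.3]
grip_width: 0.0271
grip_force: 25.0
```

Request:
{"method": "play_rows", "body": {
  "gripper": [1, 1, 1, 1, 1, 1],
  "delta_pos": [
    [-0.7, 0, 0],
    [-1.4, 0, 0],
    [-2.1, 0, 0],
    [-2.7, 0, 0],
    [-3.0, 0, 0],
    [-3.0, 0, 0]
  ],
  "turn": [
    [0, 0, 0],
    [0, 0, 0],
    [0, 0, 0],
    [0, 0, 0],
    [0, 0, 0],
    [0, 0, 0]
  ]
}}

```text
time: 13.25
position: [0.5349, 0.0115, 0.0082]
tool_rot: [0.648, 0.762, 0.0, -0.001]
ft_force: [-0.2, -0.4, -0.9]
grip_width: 0.0271
grip_force: 25.0
```

Request:
{"method": "play_rows", "body": {
  "gripper": [1, 1, 1],
  "delta_pos": [
    [-0.2, 0, 0],
    [-0.4, 0, 0],
    [-0.4, 0, 0]
  ],
  "turn": [
    [0, 0, 0],
    [0, 0, 0],
    [0, 0, 0]
  ]
}}

```text
time: 13.62
position: [0.5335, 0.0108, 0.0078]
tool_rot: [0.648, 0.761, 0.0, -0.004]
ft_force: [-0.8, 12.0, -0.4]
grip_width: 0.0272
grip_force: 25.0
```

It is touching the closed end. I'll relax the push, lower, release, and rise.

Request:
{"method": "play_rows", "body": {
  "gripper": [1, 1, 1, -0.3, -0.3, -0.3, -0.3, -0.3, -0.3, -0.3, -0.3],
  "delta_pos": [
    [0.4, 0, 0],
    [0.4, 0, 0.25],
    [0.4, 0, 0.25],
    [0.4, 0, 0.2],
    [0.4, 0, 0.2],
    [0.4, 0, 0.2],
    [0.4, 0, 0.2],
    [0.4, 0, -3],
    [0.4, 0, -8],
    [0.4, 0, -14],
    [0.4, 0, -14]
  ],
  "turn": [
    [0, 0, 0],
    [0, 0, 0],
    [0, 0, 0],
    [0, 0, 0],
    [0, 0, 0],
    [0, 0, 0],
    [0, 0, 0],
    [0, 0, 0],
    [0, 0, 0],
    [0, 0, 0],
    [0, 0, 0]
  ]
}}

```text
time: 15.0
position: [0.5387, 0.0109, 0.1528]
tool_rot: [0.648, 0.762, 0.003, 0.004]
ft_force: [0.1, -0.2, -0.6]
grip_width: 0.0566
grip_force: 0.0
```

```bash
python3 - <<'E'
from h import *
S=snap('scene','s3');W=snap('wrist','w4');o=robot.get_obs(); print(o['position'],o['ft_force'],o['grip_width'])
c=np.array([.5523,-.0965]);y=np.array([-np.sin(YAW),np.cos(YAW)])
e=np.array([*(c+y*.150),.008]); print('handle end predicted px for tip -.030',proj(S,e),proj(W,e,True))
a=cv2.resize(S['color'][140:260,130:290][:,:,::-1],(400,300),interpolation=2); b=cv2.resize(W['color'][:,:,::-1],(400,300))
cv2.imwrite('pics/c3.png',np.hstack([a,b]))
m=cv2.cvtColor(W['color'],cv2.COLOR_RGB2HSV)
mm=((m[...,2]<140)&(m[...,1]>90)); u=int(proj(W,e,True)[0]); r=np.flatnonzero(mm[100:220,u-5:u+5].all(1)); print('end row',r[0]+100); p=plane(W,u,r[0]+100,.008,True); print('handle end y_s',(p[:2]-c)@y)
E
```

```text
[0.53515162 0.01143209 0.14862518] [ 0.41998381 -0.00569247 -0.6564279 ] 0.05686056992074853
handle end predicted px for tip -.030 [243.75998981 207.86003931] [253.32305555 144.45777124]
end row 147
handle end y_s 0.1473798957315517
```

View pics/c3.png

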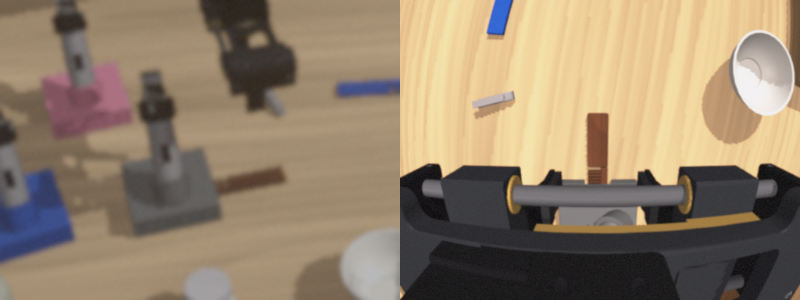

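The comb lies flat in the slot with only its handle out, at scene crop (250,178). The handle end is about 147 mm from the stand centre, so the tip is near y = -30 mm. Nothing else has moved, and the gripper is clear. I'm handing in.

```bash
python3 -c "
from rig import robot
print(robot.hand_in())"
```

```text
the job is handed in; nothing more can be done
None
```

I handed the job in at about 15 s of robot time: by camera the ring points at mark 5, and the wooden comb lies flat in the grey stand's slot, pushed teeth-first to the closed end; the hand-in gave no verdict.

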